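# Put the elephant family back on its plinth in order of height

## Robot

A 6-joint arm with a two-finger parallel gripper is mounted at the origin on the work surface. World frame = base frame: x ahead of the robot, y to its left, z up, the work surface at z = 0. Lengths are in m, angles in rad, forces in N, time in s.
With the tool pointing down it reaches from about 0.225 to 0.875 m from the base axis. Payload 3.4 kg.
Tool frame: the origin (TCP) lies at the very end of the fingers, on their centre line; the grasp point (between the pads) lies 19 mm behind it; z points along the fingers, y is the direction in which the jaws open and shut (so a half turn about z gives the same grasp; the last joint's range is limited). The gripper opens to 85 mm and grips with 20 to 120 N. Pads are 22 mm wide; open, the fingers measure 114 mm over their backs; the gripper's body (76 mm by 85 mm) begins 54 mm behind the grasp point. The pads swing forward as they close: fully open they stand 13 mm farther back than shut.
Start: joints at [-1.427, 0.276, 1.505, -0, 1.361, -0.121], TCP at [0.15, -0.555, 0.206] pointing down, gripper open.
Joint ranges: [-2.89, 2.89], [-0.75, 2.08], [0.22, 2.7], [-1.18, 4.32], [0.11, 2.71], [-2.7, 2.7]. Speed limits (rad/s): [2.57, 2.57, 3.14, 3.14, 3.14, 3.14].

## Interface

Orientations are given as a unit quaternion [w, x, y, z].
In Python, from rig import manip gives the robot as it stands. The module is installed in compiled form; this text tells all that it offers.
- The arm moves only by the tool carry_out, never from a script. Its argument "moves" is one flat list of numbers, 5 for each row, row after row: the opening in per cent of the stroke, from 0 (shut) to 100 (fully open), then the shift along the world's x, y, z in cm, then the turn about the world's z in rad. A call has exactly 10 rows; each row shifts and turns the commanded pose from where the row before left it; what a row does not reach is not made up. A row lasts 1/10 s, in which the tool goes at most 50 mm and 8.59 degrees, less where a joint would pass 70% of its speed; a pose out of reach is approached as far as the arm can. A call is refused whole if a number of a shift passes 5 or a number of a turn 0.15, either way. A call with a gripper value outside its range is refused whole. The fingers move at their own pace and stop on an object; "squeeze" is the grip in N (left out, the last holds). Time passes only in rows, so rows that do not move let the fingers close, or fill a call up. It gives the time, the measured TCP pose, the force and the opening at its end, in the units of the state.
- manip.get_state(): the state, without advancing time (a new reading comes with each control period).
- manip.get_image(name): name is "scene" or "top" or "wrist"; returns the picture (420x560x3 uint8, red, green, blue); there is no depth.
- manip.camera_info(name): a dict with "fov_y" (degrees; the focal length in pixels is half the picture's height over the tangent of half this angle, whatever the lens; pixels are square), "cx", "cy" (the principal point, pixels), "dist" ([k1, k2, p1, p2, k3] as OpenCV has them; the pictures are not rectified), "rvec" (rotation vector, rad) and "tvec" (3), from world to camera coordinates, as OpenCV has them; the wrist camera has in their place "hand_eye" (4x4, takes a point from camera to tool coordinates, whose origin is the TCP and whose axes are the flange's). Camera axes: x right, y down, z forward; pixel columns grow to the right and rows downward; lengths in m; the calibration is good to about 2 mm. A picture is of the moment at which its call begins: read the wrist's pose just before it. camera_info takes no time and is no camera call.
- manip.sign_off(): hands the job in, once; it reports no verdict.
The state is a dict: "clock": time; "qpos": joint angles; "qd": joint speeds; "effort": joint torques, N m; "position": TCP position; "ee_rot": TCP orientation; "contact_force": force on the tool from outside, world axes, zero at the start; "moment": the same for the moment, N m; "width": finger opening in m.
Only numpy, scipy, OpenCV 4.12 (cv2) and the standard library are available. Lean on these libraries where they do the work, as an engineer would, in place of code of your own. Each camera call takes 0.05 s, during which the arm holds its last target. There are 200 camera calls.

## Task

The cabinet top has been dusted: stand the four ceramic elephants back on the row of cork pads, one upright on the middle of each pad, in order of height with the tallest next to the caddy of remotes and the smallest at the other end by the battery tray. They are ceramic, so set them down gently and do not knock any over, and leave the caddy and the tray where they are.

Things in the scene. Friction and masses are not known exactly. Their poses are not given: they have to be found in the camera images.
- eleph_a_mid (a point): Glazed ceramic elephant, mustard yellow, 45 mm tall, 25 mm wide over its barrel-shaped body, standing on four legs. The point lies half-way up (22.5 mm above its feet) in the middle of the barrel between the flanks; x towards the trunk, y to its left, z up. It reaches 33 mm forward (trunk) and 17 mm back of this point. The smooth flanks are upright between 22 and 30 mm above the feet, the legs below them nearly flush; grip across them (along y).
- eleph_b_mid (a point): Glazed ceramic elephant, sage green, 58 mm tall, 32 mm wide over its barrel-shaped body, standing on four legs. The point lies half-way up (29.0 mm above its feet) in the middle of the barrel between the flanks; x towards the trunk, y to its left, z up. It reaches 42 mm forward (trunk) and 21 mm back of this point. The smooth flanks are upright between 29 and 39 mm above the feet, the legs below them nearly flush; grip across them (along y).
- eleph_c_mid (a point): Glazed ceramic elephant, blue, 71 mm tall, 39 mm wide over its barrel-shaped body, standing on four legs. The point lies half-way up (35.5 mm above its feet) in the middle of the barrel between the flanks; x towards the trunk, y to its left, z up. It reaches 52 mm forward (trunk) and 26 mm back of this point. The smooth flanks are upright between 36 and 48 mm above the feet, the legs below them nearly flush; grip across them (along y).
- eleph_d_mid (a point): Glazed ceramic elephant, terracotta red, 84 mm tall, 46 mm wide over its barrel-shaped body, standing on four legs. The point lies half-way up (42.0 mm above its feet) in the middle of the barrel between the flanks; x towards the trunk, y to its left, z up. It reaches 61 mm forward (trunk) and 31 mm back of this point. The smooth flanks are upright between 42 and 56 mm above the feet, the legs below them nearly flush; grip across them (along y).
- pad_1: Fixed oblong cork pad with a pale ring and dot at its middle, 96 mm (x) by 114 mm (y) by 6 mm, the row's +y (robot's left) end; one of four alike in a straight row along their y, 120 mm apart, on a low dark board 8 mm thick. Origin at the middle of the pad's underside; its top, where an elephant stands, is 6 mm above the origin (14 mm above the cabinet top).
- pad_2: Fixed oblong cork pad with a pale ring and dot at its middle, 96 mm (x) by 114 mm (y) by 6 mm, second from the +y end; one of four alike in a straight row along their y, 120 mm apart, on a low dark board 8 mm thick. Origin at the middle of the pad's underside; its top, where an elephant stands, is 6 mm above the origin (14 mm above the cabinet top).
- pad_3: Fixed oblong cork pad with a pale ring and dot at its middle, 96 mm (x) by 114 mm (y) by 6 mm, third from the +y end; one of four alike in a straight row along their y, 120 mm apart, on a low dark board 8 mm thick. Origin at the middle of the pad's underside; its top, where an elephant stands, is 6 mm above the origin (14 mm above the cabinet top).
- pad_4: Fixed oblong cork pad with a pale ring and dot at its middle, 96 mm (x) by 114 mm (y) by 6 mm, the row's -y (robot's right) end; one of four alike in a straight row along their y, 120 mm apart, on a low dark board 8 mm thick. Origin at the middle of the pad's underside; its top, where an elephant stands, is 6 mm above the origin (14 mm above the cabinet top).
- caddy: Tall round aluminium caddy, 80 mm across and 135 mm high, with a white and a black remote poking up out of it to about 187 mm; stands loose just past one end of the row of pads, either end. Origin under its middle; z up. Not to be moved.
- tray: Small orange silicone tray 66 by 52 by 16 mm with two AA batteries in it, loose, just past the other end of the row. Origin under its middle; z up. Not to be moved.

How it is judged:
By the outcome, as a careful person would: the job done as asked, in the order asked, and still so for the second after the job is handed in, with the robot touching nothing.
It also fails if it takes over 102 s, if anything falls off the work surface, if the arm or the gripper's body presses on something with over 40 N, if the wrist force passes 120 N, or if a joint passes its speed limit or range.

## Working session

There is one attempt and no reset: what is moved stays moved. The work goes in short steps, Python scripts to look and compute and a tool call to move; the robot and the scene stay as the last step left them, time stands still between calls to the robot, and variables do not carry over. Pictures are saved under pics/ and viewed, about 12 in all and at most 16, crops included, and the job is handed in when it is done.

Besides the shell and the picture viewer there is one more tool, called after "Request:" as name(argument=value, ...), one argument or row to a line, values as JSON. carry_out: Moves the arm, as the interface text tells. Its arguments: {"type":"object","properties":{"moves":{"type":"array","items":{"type":"number"}},"squeeze":{"type":"number"}},"required":["moves"]}

```bash
mkdir -p pics
cat > h.py <<'E'
import numpy as np, cv2
from rig import manip
from scipy.spatial.transform import Rotation as R
def cam(name, st=None):
    c=manip.camera_info(name); f=210/np.tan(np.radians(c["fov_y"])/2)
    K=np.array([[f,0,c["cx"]],[0,f,c["cy"]],[0,0,1]]); d=np.array(c["dist"],float)
    if "rvec" in c:
        Rw=R.from_rotvec(np.ravel(c["rvec"])).as_matrix(); t=np.ravel(c["tvec"])
        return K,d,Rw.T,-Rw.T@t
    q=st["ee_rot"]; Rt=R.from_quat([q[1],q[2],q[3],q[0]]).as_matrix()
    H=np.array(c["hand_eye"]); return K,d,Rt@H[:3,:3],Rt@H[:3,3]+np.array(st["position"])
def ray(c,uv,z):
    K,d,Rw,o=c; p=cv2.undistortPoints(np.array(uv,float).reshape(-1,1,2),K,d).reshape(-1,2)
    v=np.c_[p,np.ones(len(p))]@Rw.T
    return o+v*((z-o[2])/v[:,2])[:,None]
def proj(c,P):
    K,d,Rw,o=c; return cv2.projectPoints(np.array(P,float).reshape(-1,1,3),cv2.Rodrigues(Rw.T)[0],-Rw.T@o,K,d)[0].reshape(-1,2)
def shot(name,fn):
    st=manip.get_state(); im=manip.get_image(name); cv2.imwrite("pics/"+fn,im[:,:,::-1]); return st,im
E
python3 - <<'E'
from h import *
for n in("scene","top"):
    shot(n,n+"0.png"); c=cam(n); print(n,c[3].round(3),c[2][:,2].round(2),c[0][0,0])
st=manip.get_state(); print(st)
print(manip.camera_info("wrist"))
E
```

```text
scene [1.222 0.567 0.831] [-0.57 -0.47 -0.67] 478.7154629954024
top [0.407 0.005 1.069] [ 0.16  0.   -0.99] 476.6066286160987
{'clock': 0.1, 'qpos': array([-1.42699239e+00,  2.76531505e-01,  1.50599400e+00, -1.11847415e-05,
        1.36071065e+00, -1.20971949e-01]), 'qd': array([-1.30886073e-03, -1.15610958e-03, -3.35460495e-03,  1.20705788e-03,
        8.15527164e-05,  2.57501744e-04]), 'effort': array([ 1.46762704e-03, -4.17698801e+01, -2.46405995e+01, -2.26517959e-04,
        5.88732961e-03, -9.50877734e-06]), 'position': array([ 0.15040622, -0.55445289,  0.20563138]), 'ee_rot': array([-8.21638019e-04,  9.91249019e-01,  1.32002678e-01, -1.48490281e-05]), 'contact_force': array([ 0.26429616,  0.68414621, -0.14671554]), 'moment': array([0.0560037 , 0.00577495, 0.02822095]), 'width': 0.08558048771032273}
{'fov_y': 62.75970668077199, 'cx': 279.4515407593303, 'cy': 214.6108769885156, 'dist': array([0.00072947, 0.        , 0.        , 0.        , 0.        ]), 'hand_eye': array([[-7.52387383e-04, -9.53100571e-01, -3.02652830e-01,
         7.73690815e-02],
       [ 9.99999667e-01, -8.12429625e-04,  7.24923216e-05,
         1.28243630e-04],
       [-3.14976599e-04, -3.02652675e-01,  9.53100865e-01,
        -1.67775293e-01],
       [ 0.00000000e+00,  0.00000000e+00,  0.00000000e+00,
         1.00000000e+00]])}
```

View pics/top0.png

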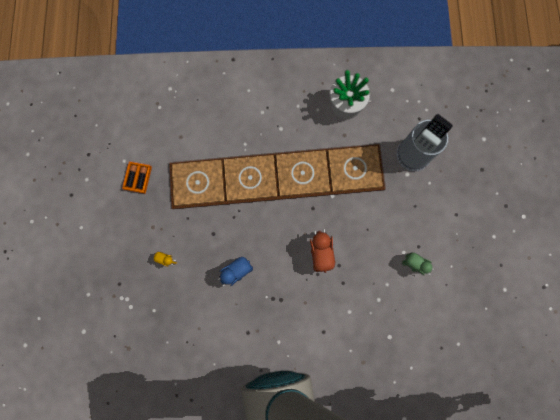

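View pics/scene0.png

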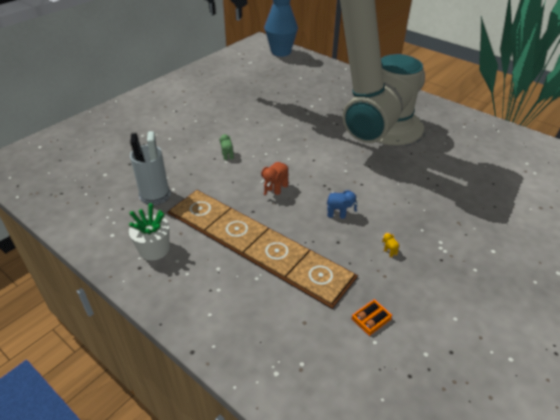

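Top view: tray at (137,178) on the left (+y), caddy at (420,150) on the right. So from right to left: red on pad_4, blue on pad_3, green on pad_2, yellow on pad_1. The elephants are at red (322,252), blue (236,271), green (419,263) and yellow (164,260).

```bash
cat >> h.py <<'E'
HT=dict(a=.045,b=.058,c=.071,d=.084)
HSV=dict(a=((17,120,70),(32,255,255)),b=((45,60,30),(80,255,255)),c=((100,110,40),(125,255,255)),d=((0,140,60),(12,255,255)))
BACK=dict(a=.017,b=.021,c=.026,d=.031); FWD=dict(a=.033,b=.042,c=.052,d=.061)
def mask(im,k,roi=None):
    m=cv2.inRange(cv2.cvtColor(im,cv2.COLOR_RGB2HSV),*HSV[k])
    if roi:
        z=np.zeros_like(m); a,b,c_,d_=roi; z[b:d_,a:c_]=m[b:d_,a:c_]; m=z
    n,l,s,_=cv2.connectedComponentsWithStats(m); i=1+np.argmax(s[1:,4]); return (l==i).astype(np.uint8)*255
def eleph(c,im,k,z0=0,roi=None):
    """contour rays onto mid height -> axis by PCA; flank/rear extremes"""
    m=mask(im,k,roi); ys,xs=np.nonzero(m); P=ray(c,np.c_[xs,ys],z0+HT[k]*.55)[:,:2]
    mu=P.mean(0); w,v=np.linalg.eigh(np.cov((P-mu).T)); ax=v[:,1]
    s=(P-mu)@ax; t=(P-mu)@v[:,0]
    return mu,ax,(s.min(),s.max()),(t.min(),t.max()),len(xs)
E
python3 - <<'E'
from h import *
im=cv2.imread("pics/top0.png")[:,:,::-1].copy(); c=cam("top")
for k,r in zip("abcd",[(130,230,200,290),(390,240,450,290),(205,240,270,300),(295,220,350,285)]):
    mu,ax,s,t,n=eleph(c,im,k,0,r); print(k,mu.round(4),"yaw",np.degrees(np.arctan2(ax[1],ax[0])).round(1),np.round([s,t],3).tolist(),n)
# rings: pale pixels in boxes on pads
cs=[]
for u,v in [(198,182),(250,178),(302,173),(355,168)]:
    b=im[v-15:v+16,u-15:u+16].astype(int); m=(b[:,:,2]>110)
    ys,xs=np.nonzero(m); 
    (x,y),rad=cv2.minEnclosingCircle(np.c_[xs,ys].astype(np.float32)); p=(u-15+x,v-15+y); cs.append(ray(c,p,.014)[0]); print(np.round(p,1),rad,len(xs),cs[-1].round(4))
cs=np.array(cs); print(np.diff(cs,axis=0).round(4))
print("tray",ray(c,(137,178),.01),"caddy base approx",ray(c,[(412,160),(429,138)],[.0]),ray(c,(429,139),.135), "remotes",ray(c,(438,125),.187))
E
```

```text
a [0.4689 0.2768] yaw 69.5 [[-0.03, 0.022], [-0.013, 0.013]] 209
b [ 0.446  -0.2793] yaw 64.4 [[-0.031, 0.031], [-0.017, 0.019]] 369
c [0.4391 0.1166] yaw 122.2 [[-0.034, 0.038], [-0.02, 0.02]] 540
d [ 0.4744 -0.0713] yaw -176.6 [[-0.044, 0.041], [-0.024, 0.023]] 746
[197.3 181.8] 11.723506927490234 185 [0.6422 0.2044 0.014 ]
[249.7 177.1] 11.705534934997559 174 [0.6502 0.085  0.014 ]
[302.5 172.3] 11.676189422607422 178 [ 0.6584 -0.0351  0.014 ]
[354.8 167.8] 11.720852851867676 121 [ 0.6662 -0.1546  0.014 ]
[[ 0.008  -0.1194  0.    ]
 [ 0.0082 -0.1201  0.    ]
 [ 0.0078 -0.1195  0.    ]]
tray [[0.65576014 0.34504617 0.01      ]] caddy base approx [[ 0.68525484 -0.29095434  0.        ]
 [ 0.73763603 -0.33508892  0.        ]] [[ 0.69375344 -0.29194431  0.135     ]] remotes [[ 0.70583874 -0.29545461  0.187     ]]
```

Request:
carry_out(
  moves=[100,3.3,3.06,-0.3,0.095,100,3.3,3.06,-0.3,0.095,100,3.3,3.06,-0.3,0.095,100,3.3,3.06,-0.3,0.095,100,3.3,3.06,-0.3,0.095,100,3.3,3.06,-0.3,0.095,100,3.3,3.06,-0.3,0.095,100,3.3,3.06,-0.3,0.095,100,3.3,3.06,-0.3,0.095,100,0,0,0,0],
  squeeze=25,
)

```text
clock: 1.1
position: [0.4505, -0.2753, 0.1786]
ee_rot: [-0.001, 0.845, 0.534, 0.001]
contact_force: [-0.8, -0.5, -0.2]
width: 0.0855
```

```bash
cat >> h.py <<'E'
def look(k,fn,z0=0,roi=None):
    st,im=shot("wrist",fn); c=cam("wrist",st); mu,ax,s,t,n=eleph(c,im,k,z0,roi)
    q=st["ee_rot"]; x=R.from_quat([q[1],q[2],q[3],q[0]]).as_matrix()[:,0]; psi=np.degrees(np.arctan2(x[1],x[0]))
    print("t",st["clock"],"tcp",st["position"].round(4),"psi",psi.round(2),"cam",c[3].round(3))
    print(k,mu.round(4),"yaw",np.degrees(np.arctan2(ax[1],ax[0])).round(1),np.round([s,t],4).tolist(),n)
    return st,im,c
E
python3 - <<'E'
from h import *
look("b","w_b.png")
E
```

```text
t 1.1 tcp [ 0.4505 -0.2753  0.1786] psi 64.56 cam [ 0.484 -0.206  0.347]
b [ 0.4451 -0.2778] yaw 58.3 [[-0.0333, 0.0296], [-0.0169, 0.0134]] 1026
```

View pics/w_b.png

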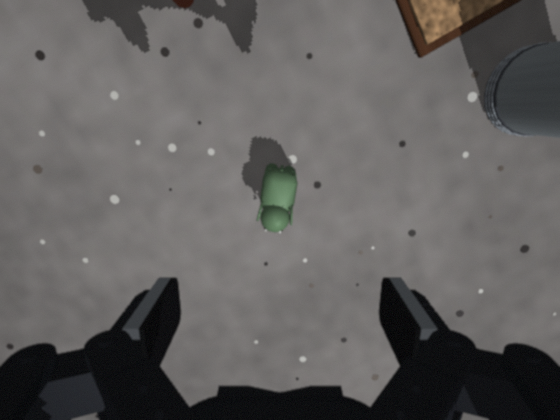

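Run:
```python
from h import *
im=cv2.imread("pics/w_b.png"); hs=cv2.cvtColor(im,cv2.COLOR_BGR2HSV)
print(hs[180,262:300:3].tolist(), hs[215,258:296:3].tolist())
m=mask(im[:,:,::-1].copy(),"b"); cr=im[140:260,220:340].copy(); big=cv2.resize(cr,None,fx=4,fy=4,interpolation=2)
cn=cv2.findContours(cv2.resize(m[140:260,220:340],None,fx=4,fy=4,interpolation=0),0,1)[0]; b2=big.copy(); cv2.drawContours(b2,cn,-1,(0,0,255),1)
cv2.imwrite("pics/b_crop.png",b2)
```

```text
[[51, 30, 60], [60, 59, 73], [57, 64, 91], [59, 60, 106], [59, 57, 116], [59, 60, 114], [58, 60, 111], [60, 59, 113], [58, 59, 112], [59, 62, 111], [59, 59, 108], [57, 58, 96], [8, 8, 125]] [[57, 49, 119], [56, 51, 70], [57, 66, 73], [59, 61, 88], [59, 60, 98], [59, 59, 108], [58, 62, 111], [59, 61, 108], [59, 62, 107], [59, 61, 100], [57, 63, 81], [56, 56, 105], [15, 8, 124]]
```

View pics/b_crop.png

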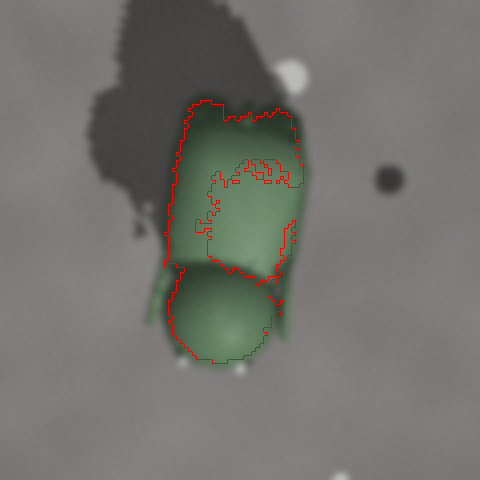

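The green elephant sits at about (277,197), with its head at the bottom of the image and its body tilted about 6° from the jaws' plane. My mask loses the bright back, so I'm widening the colour range and fitting the flank midline.

```bash
cat >> h.py <<'E'
HSV["b"]=((45,32,30),(80,255,255))
def fit(c,im,k,yaw,z0=0,roi=None):
    """yaw: rough heading deg. Flank midline over the barrel -> refined heading and barrel centre."""
    m=mask(im,k,roi); m=cv2.morphologyEx(m,cv2.MORPH_CLOSE,np.ones((5,5)))
    m=cv2.morphologyEx(m,cv2.MORPH_OPEN,np.ones((5,5)))
    ys,xs=np.nonzero(m); P=ray(c,np.c_[xs,ys],z0+HT[k]*.55)[:,:2]; a=np.radians(yaw)
    for _ in range(4):
        x=np.array([np.cos(a),np.sin(a)]); y=np.array([-x[1],x[0]]); s=P@x; t=P@y; s0=np.percentile(s,.3)
        S=np.linspace(s0+.25*BACK[k],s0+1.5*BACK[k],12); h=.0015
        e=np.array([(t[abs(s-q)<h].min(),t[abs(s-q)<h].max()) for q in S]); p=np.polyfit(S,e.mean(1),1); a+=np.arctan(p[0])
    sc=s0+BACK[k]; C=sc*x+np.polyval(p,sc)*y
    print("fit",k,"C",C.round(4),"yaw",np.degrees(a).round(1),"width",np.diff(e,axis=1).mean().round(4),"len",np.ptp(s).round(4),"px",len(xs)); return C,np.degrees(a)
E
python3 - <<'E'
from h import *
st=manip.get_state(); im=cv2.imread("pics/w_b.png")[:,:,::-1].copy(); fit(cam("wrist",st),im,"b",-117)
im=cv2.imread("pics/top0.png")[:,:,::-1].copy(); c=cam("top")
for k,r,y in zip("abcd",[(130,230,200,290),(390,240,450,290),(205,240,270,300),(295,220,350,285)],(-110,-116,122,3)):
    fit(c,im,k,y,0,r)
E
```

```text
fit b C [ 0.4496 -0.2732] yaw -120.9 width 0.0306 len 0.0654 px 2088
fit a C [0.4705 0.2816] yaw -110.7 width 0.0228 len 0.0421 px 196
fit b C [ 0.4502 -0.2706] yaw -119.2 width 0.0327 len 0.064 px 417
fit c C [0.4435 0.1102] yaw 122.9 width 0.0359 len 0.0722 px 535
fit d C [ 0.4672 -0.0719] yaw 5.0 width 0.0432 len 0.0808 px 743
```

Request:
carry_out(
  moves=[100,0,0.3,-1,-0.095,100,0,0,-3.6,0,100,0,0,-3.6,0,100,0,0,-3.6,0,100,0,0,-2.8,0,100,0,0,-1.5,0,100,0,0,-0.6,0,60,0,0,0,0,20,0,0,0,0,20,0,0,0,0],
  squeeze=35,
)

```text
clock: 2.15
position: [0.4481, -0.2775, 0.0136]
ee_rot: [0.001, 0.872, 0.49, 0.0]
contact_force: [-0.1, 0.5, -1.0]
width: 0.044
```

Request:
carry_out(
  moves=[0,0,0,0,0,0,0,0,0,0,0,0,0,0,0,0,0,0,0.3,0,0,0,0,0.5,0,0,0,0,1,0,0,0,0,2,0,0,0,0,2,0,0,0,0,2,0,0,0,0,0,0],
)

```text
clock: 3.15
position: [0.4494, -0.2781, 0.0935]
ee_rot: [0.003, 0.872, 0.49, 0.001]
contact_force: [0.6, -0.6, -0.6]
width: 0.031
```

Run:
```python
from h import *
st,im=shot("wrist","w_b2.png"); print(st["clock"],st["position"],st["width"],st["contact_force"])
```

```text
3.15 [ 0.44943624 -0.27805106  0.09350563] 0.031005845976087295 [ 0.58036774 -0.61104508 -0.59476883]
```

View pics/w_b2.png

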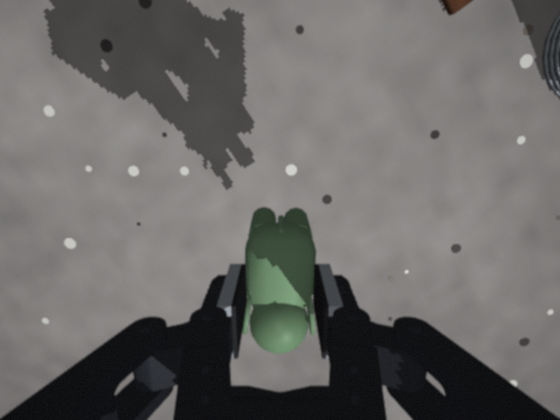

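The green elephant is held, body at (280,270), head down the image. Next I'm measuring its offset within the grip and the ring positions to aim at.

```bash
cat >> h.py <<'E'
def grip_off(k,im,st,yaw,dz):
    """barrel centre relative to TCP along tool x, y (m)"""
    c=cam("wrist",st); C,a=fit(c,im,k,yaw,st["position"][2]-dz)
    q=st["ee_rot"]; M=R.from_quat([q[1],q[2],q[3],q[0]]).as_matrix(); d=np.r_[C-st["position"][:2],0]
    psi=np.degrees(np.arctan2(M[1,0],M[0,0])); print("off tool",(M.T@d)[:2].round(4),"world",d[:2].round(4),"psi",psi.round(2),"head-psi",(a-psi).round(1))
E
python3 - <<'E'
from h import *
st,_=shot("wrist","t.png"); im=cv2.imread("pics/w_b2.png")[:,:,::-1].copy()
print(st["position"],st["clock"]); grip_off("b",im,st,-121,.0125)
E
```

```text
[ 0.44842094 -0.2772526   0.09189087] 3.2
fit b C [ 0.4544 -0.2675] yaw -121.8 width 0.0304 len 0.0784 px 8886
off tool [0.0114 0.0001] world [0.006  0.0097] psi 58.73 head-psi -180.5
```

Run:
```python
from h import *
st=manip.get_state(); c=cam("wrist",st); q=st["ee_rot"]; M=R.from_quat([q[1],q[2],q[3],q[0]]).as_matrix(); zf=st["position"][2]-.0125
for r in (208,222,305,352):
    for z in (0,.02,.034,.045,.055): print(r,z,(M.T@(ray(c,[(280,r)],zf+z)[0]-st["position"]))[0].round(4))
im=cv2.imread("pics/w_b2.png"); cv2.imwrite("pics/b2c.png",cv2.resize(im[190:370,200:360],None,fx=3.3,fy=3.3,interpolation=2))
```

```text
208 0 0.0238
208 0.02 0.0297
208 0.034 0.0339
208 0.045 0.0372
208 0.055 0.0401
222 0 0.0157
222 0.02 0.0226
222 0.034 0.0274
222 0.045 0.0311
222 0.055 0.0345
305 0 -0.0368
305 0.02 -0.0242
305 0.034 -0.0153
305 0.045 -0.0083
305 0.055 -0.002
352 0 -0.0707
352 0.02 -0.0543
352 0.034 -0.0428
352 0.045 -0.0337
352 0.055 -0.0255
```

View pics/b2c.png

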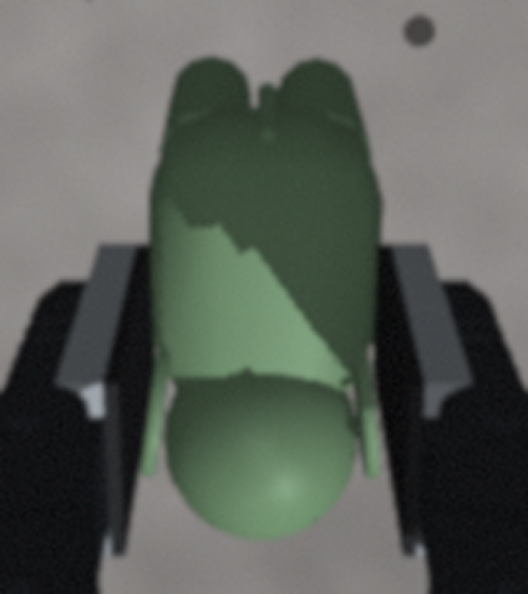

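The rear feet are at row 208 and the body's rear is at about 223. That puts the barrel centre about 5 mm towards tool +x from the TCP, with no sideways offset. Moving over pad_2.

Request:
carry_out(
  moves=[0,0,0,4,-0.08,0,2.18,4.03,0,-0.098,0,2.18,4.03,0,-0.098,0,2.18,4.03,0,-0.098,0,2.18,4.03,0,-0.098,0,2.18,4.03,0,-0.098,0,2.18,4.03,0,-0.098,0,2.18,4.03,0,-0.098,0,2.18,4.03,0,-0.098,0,2.18,4.03,0,-0.098],
)

```text
clock: 4.25
position: [0.6433, 0.0879, 0.1285]
ee_rot: [0.0, 1.0, 0.03, -0.002]
contact_force: [1.7, -1.2, -0.4]
width: 0.0311
```

Request:
carry_out(
  moves=[0,0,0,0,0,0,0,0,0,0,0,0,0,-2,0,0,0,0,-2,0,0,0,0,-2,0,0,0,0,-1,0,0,0,0,0,0,0,0,0,0,0,0,0,0,0,0,0,0,0,0,0],
)

```text
clock: 5.25
position: [0.6444, 0.086, 0.0616]
ee_rot: [0.0, 1.0, 0.031, 0.001]
contact_force: [-0.1, -0.1, -1.0]
width: 0.0308
```

Run:
```python
from h import *
S=[]
for i in range(3):
    st,im=shot("wrist","w_b3.png"); S.append(st["position"])
print(st["clock"],np.round(S,4),st["width"]); grip_off("b",im,st,-176,.0125)
c=cam("wrist",st); print("ring px",proj(c,[[.6502,.085,.014],[.6422,.2044,.014],[.6584,-.0351,.014]]).round(1))
```

```text
5.35 [[0.6444 0.086  0.0616]
 [0.6443 0.0861 0.0615]
 [0.6442 0.0861 0.0613]] 0.030895196106863105
fit b C [0.6555 0.0865] yaw -176.9 width 0.0305 len 0.0772 px 8831
off tool [0.0114 0.0003] world [0.0114 0.0004] psi 3.6 head-psi -180.5
ring px [[281.5 219.3]
 [ 99.8 220.1]
 [464.6 218.2]]
```

View pics/w_b3.png

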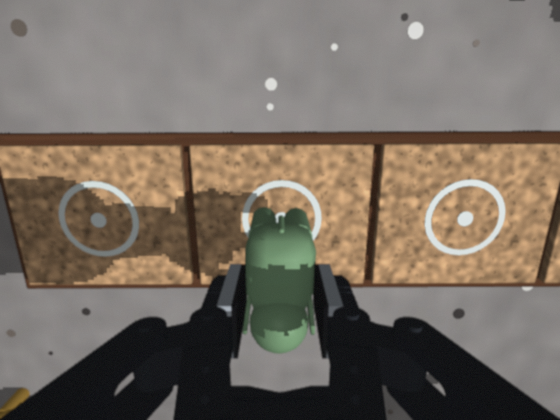

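The predicted ring at (281.5,219.3) agrees with the image, where the neighbouring rings are at (98,219) and (465,219). Lowering gently.

Request:
carry_out(
  moves=[0,0.1,-0.1,-1.2,0,0,0,0,-1,0,0,0,0,-0.5,0,0,0,0,-0.3,0,0,0,0,-0.1,0,0,0,0,-0.1,0,0,0,0,-0.1,0,0,0,0,-0.05,0,0,0,0,0,0,0,0,0,0,0],
)

```text
clock: 6.4
position: [0.6451, 0.0852, 0.0277]
ee_rot: [0.0, 1.0, 0.031, 0.001]
contact_force: [-1.3, 1.0, 4.6]
width: 0.0312
```

Request:
carry_out(
  moves=[45,0,0,0,0,60,0,0,0,0,80,0,0,0,0,80,0,0,0,0,80,0,0,0,0,80,0,0,1,0,80,0,0,2,0,80,0,0,4,0,80,0,0,4,0,80,0,0,4,0],
)

```text
clock: 7.4
position: [0.6446, 0.0851, 0.1792]
ee_rot: [0.0, 1.0, 0.031, 0.0]
contact_force: [0.6, -0.5, 0.1]
width: 0.0682
```

Request:
carry_out(
  moves=[100,-2.96,-2.62,0.2,0.004,100,-2.96,-2.62,0,0.004,100,-2.96,-2.62,0,0.004,100,-2.96,-2.62,0,0.004,100,-2.96,-2.62,0,0.004,100,-2.96,-2.62,0,0.004,100,0,0,0,0,100,0,0,0,0,100,0,0,0,0,100,0,0,0,0],
)

```text
clock: 8.4
position: [0.4681, -0.0715, 0.1791]
ee_rot: [0.0, 0.999, 0.044, 0.0]
contact_force: [-0.1, 0.3, 0.6]
width: 0.0853
```

Run:
```python
from h import *
st,im,c=look("d","w_d.png"); fit(c,im,"d",5)
q=st["ee_rot"]; M=R.from_quat([q[1],q[2],q[3],q[0]]).as_matrix()
m=mask(im,"d"); ys,xs=np.nonzero(m); print("rows",ys.min(),ys.max(),"cols",xs.min(),xs.max())
for z in (0,.042,.06,.08): print(z,[(M.T@(ray(c,[(280,r)],z)[0]-st["position"]))[0].round(4) for r in (ys.min(),ys.max())])
```

```text
t 8.4 tcp [ 0.4681 -0.0715  0.1791] psi 5.04 cam [ 0.545 -0.065  0.347]
d [ 0.4742 -0.0698] yaw -173.2 [[-0.0512, 0.0432], [-0.0239, 0.0245]] 3910
fit d C [ 0.4639 -0.0717] yaw 6.6 width 0.0443 len 0.0927 px 4030
rows 130 234 cols 250 305
0 [np.float64(0.0543), np.float64(-0.0546)]
0.042 [np.float64(0.0571), np.float64(-0.0386)]
0.06 [np.float64(0.0583), np.float64(-0.0318)]
0.08 [np.float64(0.0596), np.float64(-0.0242)]
```

View pics/w_d.png

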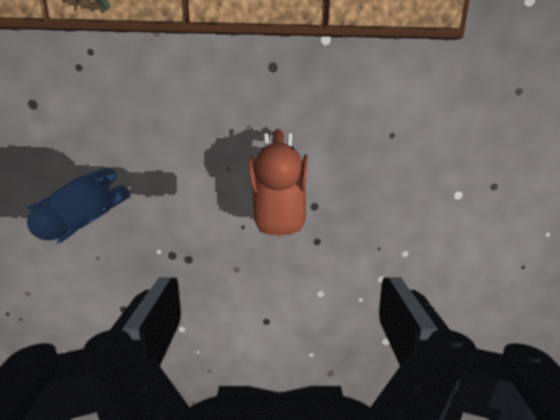

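Red is at (279,190), facing up the image (+x). The fit gives (0.464,-0.072) and yaw 6.6°. Descending to grip it.

Request:
carry_out(
  moves=[100,-0.5,0,-1,0.027,100,0,0,-3,0,100,0,0,-3,0,100,0,0,-3,0,100,0,0,-2.8,0,100,0,0,-1.7,0,100,0,0,-0.75,0,60,0,0,0,0,35,0,0,0,0,35,0,0,0,0],
  squeeze=45,
)

```text
clock: 9.45
position: [0.4633, -0.0721, 0.0276]
ee_rot: [0.0, 0.998, 0.057, 0.001]
contact_force: [-2.2, 1.4, 6.0]
width: 0.0451
```

Request:
carry_out(
  moves=[20,0,0,0,0,0,0,0,0,0,0,0,0,0,0,0,0,0,0.3,0,0,0,0,0.5,0,0,0,0,1,0,0,0,0,2,0,0,0,0,2,0,0,0,0,2,0,0,0,0,0,0],
)

```text
clock: 10.45
position: [0.4643, -0.0729, 0.1072]
ee_rot: [0.001, 0.998, 0.057, 0.003]
contact_force: [0.3, -0.3, -2.9]
width: 0.0453
```

Run:
```python
from h import *
st,im=shot("wrist","w_d2.png"); print(st["clock"],st["position"].round(4),st["width"],st["contact_force"])
grip_off("d",im,st,6.6,.027)
c=cam("wrist",st);q=st["ee_rot"]; M=R.from_quat([q[1],q[2],q[3],q[0]]).as_matrix()
m=mask(im,"d"); ys,xs=np.nonzero(m); print("rows",ys.min(),ys.max(),"cols",xs.min(),xs.max())
for z in (0,.042,.06,.08): print(z,[(M.T@(ray(c,[(280,r)],st["position"][2]-.027+z)[0]-st["position"]))[0].round(4) for r in (ys.min(),ys.max())])
```

```text
10.45 [ 0.4643 -0.0729  0.1072] 0.045296928957597786 [ 0.34608466 -0.27126573 -2.86099995]
fit d C [ 0.4571 -0.0738] yaw 6.5 width 0.0472 len 0.1021 px 16429
off tool [-0.0073  0.0001] world [-0.0072 -0.0009] psi 6.52 head-psi -0.0
rows 139 343 cols 219 340
0 [np.float64(0.0595), np.float64(-0.0748)]
0.042 [np.float64(0.0634), np.float64(-0.0421)]
0.06 [np.float64(0.065), np.float64(-0.028)]
0.08 [np.float64(0.0669), np.float64(-0.0124)]
```

View pics/w_d2.png

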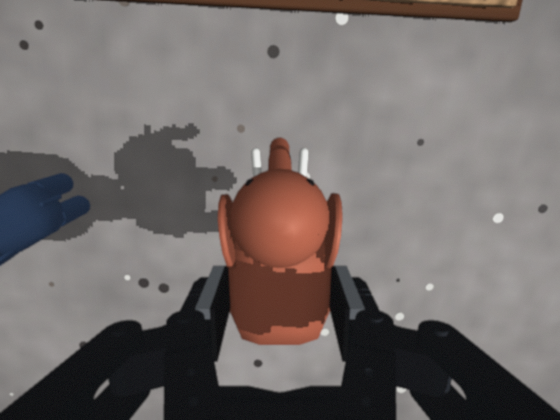

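Request:
carry_out(
  moves=[0,4.04,-1.63,0.5,-0.009,0,4.04,-1.63,0,-0.009,0,4.04,-1.63,0,-0.009,0,4.04,-1.63,0,-0.01,0,4.04,-1.63,0,-0.01,0,0,0,0,0,0,0,0,-1.5,0,0,0,0,-1,0,0,0,0,0,0,0,0,0,0,0],
)

```text
clock: 11.5
position: [0.6632, -0.1532, 0.0837]
ee_rot: [-0.0, 0.999, 0.033, -0.001]
contact_force: [-0.3, -0.1, -2.6]
width: 0.0452
```

Run:
```python
from h import *
S=[]
for i in range(2):
    st,im=shot("wrist","w_d3.png"); S.append(st["position"])
print(st["clock"],np.round(S,4),st["width"],st["contact_force"])
c=cam("wrist",st); print("ring px",proj(c,[[.6662,-.1546,.014],[.6584,-.0351,.014]]).round(1))
```

```text
11.55 [[ 0.6632 -0.1532  0.0837]
 [ 0.6639 -0.1535  0.0845]] 0.04486875400980177 [-0.06055202 -0.26506867 -2.05331851]
ring px [[281.  213.9]
 [115.9 213.8]]
```

View pics/w_d3.png

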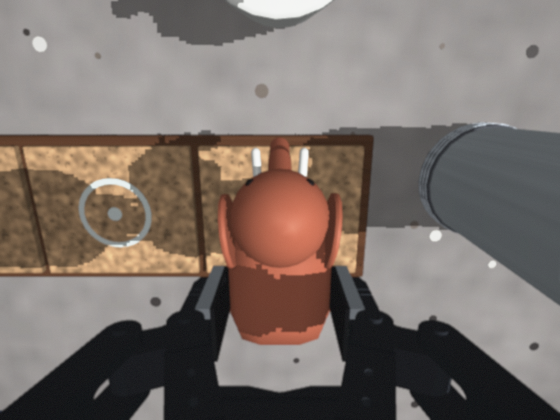

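The visible ring at (115,214) matches the prediction of (115.9,213.8), and the caddy is well clear on the right. Lowering red.

Request:
carry_out(
  moves=[0,0.25,-0.1,-1.5,0,0,0,0,-1.2,0,0,0,0,-0.7,0,0,0,0,-0.4,0,0,0,0,-0.2,0,0,0,0,-0.1,0,0,0,0,-0.1,0,0,0,0,-0.05,0,0,0,0,0,0,0,0,0,0,0],
)

```text
clock: 12.6
position: [0.6667, -0.1546, 0.0422]
ee_rot: [0.0, 0.999, 0.033, 0.0]
contact_force: [0.4, 1.2, -2.4]
width: 0.0454
```

Still carrying the weight (-2.4 N), so it isn't down yet.

Request:
carry_out(
  moves=[0,0,0,-0.05,0,0,0,0,-0.05,0,0,0,0,-0.05,0,0,0,0,0,0,0,0,0,0,0,0,0,0,0,0,0,0,0,0,0,0,0,0,0,0,0,0,0,0,0,0,0,0,0,0],
)

```text
clock: 13.6
position: [0.6667, -0.1546, 0.0417]
ee_rot: [0.0, 0.999, 0.033, 0.0]
contact_force: [-2.6, -0.1, 4.4]
width: 0.0454
```

Request:
carry_out(
  moves=[60,0,0,0,0,75,0,0,0,0,90,0,0,0,0,90,0,0,0,0,90,0,0,0,0,90,0,0,1,0,90,0,0,2,0,90,0,0,4,0,90,0,0,4,0,90,0,0,4,0],
)

```text
clock: 14.6
position: [0.6665, -0.1546, 0.1927]
ee_rot: [0.0, 0.999, 0.033, 0.0]
contact_force: [0.4, -0.5, -0.6]
width: 0.0767
```

Request:
carry_out(
  moves=[100,-1.59,1.89,0,0.1485,100,-1.59,1.89,0,0.1485,100,-1.59,1.89,0,0.1485,100,-1.59,1.89,0,0.1485,100,-1.59,1.89,0,0.1485,100,-1.59,1.89,0,0.1485,100,-1.59,1.89,0,0.1485,100,-1.59,1.89,0,0.1485,100,-1.59,1.89,0,0.1485,100,-1.59,1.89,0,0.1485],
)

```text
clock: 15.6
position: [0.507, 0.0351, 0.1913]
ee_rot: [0.001, 0.712, 0.702, 0.001]
contact_force: [0.5, 0.3, -0.3]
width: 0.0855
```

Request:
carry_out(
  moves=[100,-1.59,1.89,0,0.1485,100,-1.59,1.89,0,0.1485,100,-1.59,1.89,0,0.1485,100,-1.59,1.89,0,0.1485,100,0,0,-0.5,0,100,0,0,-0.5,0,100,0,0,0,0,100,0,0,0,0,100,0,0,0,0,100,0,0,0,0],
)

```text
clock: 16.6
position: [0.4444, 0.1096, 0.1805]
ee_rot: [0.0, 0.478, 0.878, 0.0]
contact_force: [-0.2, -0.4, -0.4]
width: 0.0855
```

```bash
cat >> h.py <<'E'
def edges(k,im,st,z0):
    c=cam("wrist",st);q=st["ee_rot"]; M=R.from_quat([q[1],q[2],q[3],q[0]]).as_matrix()
    m=cv2.morphologyEx(mask(im,k),cv2.MORPH_OPEN,np.ones((3,3))); ys,xs=np.nonzero(m); u=np.median(xs); print("rows",ys.min(),ys.max(),"cols",xs.min(),xs.max())
    for f in (0,.25,.5,.7): print(f,[(M.T@(ray(c,[(u,r)],z0+f*HT[k])[0]-st["position"]))[0].round(4) for r in (ys.min(),ys.max())])
E
python3 - <<'E'
from h import *
st,im,c=look("c","w_c.png"); fit(c,im,"c",123); edges("c",im,st,0)
E
```

```text
t 16.6 tcp [0.4444 0.1096 0.1805] psi 122.88 cam [0.402 0.175 0.348]
c [0.4398 0.116 ] yaw 125.9 [[-0.0363, 0.0437], [-0.02, 0.0206]] 2874
fit c C [0.4452 0.1086] yaw 125.0 width 0.0372 len 0.0783 px 2895
rows 136 221 cols 256 300
0 [np.float64(0.0482), np.float64(-0.0406)]
0.25 [np.float64(0.0497), np.float64(-0.0345)]
0.5 [np.float64(0.0512), np.float64(-0.0285)]
0.7 [np.float64(0.0524), np.float64(-0.0237)]
```

View pics/w_c.png

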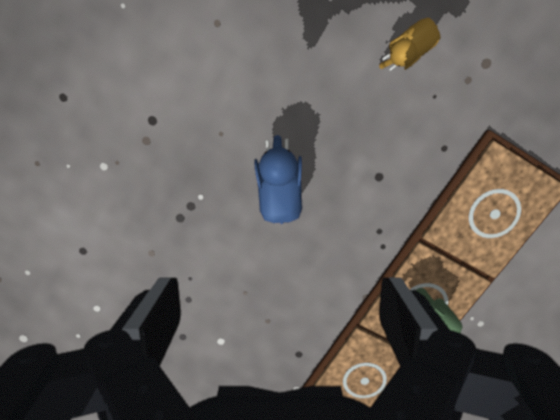

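Blue is at (280,185), facing up the image. It is centred under the tool to within 1–2 mm and needs about a 2° turn.

Request:
carry_out(
  moves=[100,0.1,-0.1,-1,0.037,100,0,0,-3.5,0,100,0,0,-3.5,0,100,0,0,-3.3,0,100,0,0,-2.5,0,100,0,0,-1.5,0,100,0,0,-0.7,0,60,0,0,0,0,30,0,0,0,0,30,0,0,0,0],
  squeeze=40,
)

```text
clock: 17.65
position: [0.446, 0.1091, 0.0214]
ee_rot: [0.001, 0.461, 0.887, 0.001]
contact_force: [0.2, 0.1, 0.8]
width: 0.0438
```

Request:
carry_out(
  moves=[20,0,0,0,0,0,0,0,0,0,0,0,0,0,0,0,0,0,0.3,0,0,0,0,0.5,0,0,0,0,1,0,0,0,0,2,0,0,0,0,3,0,0,0,0,3,0,0,0,0,0,0],
)

```text
clock: 18.65
position: [0.4484, 0.1094, 0.1227]
ee_rot: [0.004, 0.461, 0.887, 0.003]
contact_force: [0.6, -0.4, 0.1]
width: 0.038
```

Run:
```python
from h import *
st,im=shot("wrist","w_c2.png"); print(st["clock"],st["position"].round(4),st["width"],st["contact_force"])
grip_off("c",im,st,125,.0205); edges("c",im,st,st["position"][2]-.0205)
```

```text
18.65 [0.4484 0.1094 0.1227] 0.038033383705860756 [ 0.60319293 -0.36056065  0.07060698]
fit c C [0.4513 0.1044] yaw 125.2 width 0.0398 len 0.0873 px 11644
off tool [-0.0058 -0.0005] world [ 0.0029 -0.005 ] psi 125.07 head-psi 0.1
rows 160 331 cols 230 327
0 [np.float64(0.0489), np.float64(-0.0612)]
0.25 [np.float64(0.0516), np.float64(-0.0481)]
0.5 [np.float64(0.0543), np.float64(-0.035)]
0.7 [np.float64(0.0565), np.float64(-0.0245)]
```

Request:
carry_out(
  moves=[0,2.99,-2.06,0.5,0.1466,0,2.99,-2.06,0,0.1466,0,2.99,-2.06,0,0.1466,0,2.99,-2.06,0,0.1466,0,2.99,-2.06,0,0.1466,0,2.99,-2.06,0,0.1466,0,2.99,-2.06,0,0.1466,0,0,0,-2,0,0,0,0,0,0,0,0,0,0,0],
)

```text
clock: 19.7
position: [0.6524, -0.0347, 0.1016]
ee_rot: [-0.002, -0.034, 0.999, 0.001]
contact_force: [0.2, 0.5, -2.0]
width: 0.0381
```

Run:
```python
from h import *
S=[]
for i in range(3):
    st,im=shot("wrist","w_c3.png"); S.append(st["position"])
print(st["clock"],np.round(S,4),st["width"],st["contact_force"])
grip_off("c",im,st,183,.0205)
c=cam("wrist",st); print("ring px",proj(c,[[.6662,-.1546,.014],[.6584,-.0351,.014],[.6502,.085,.014]]).round(1))
```

```text
19.8 [[ 0.6524 -0.0347  0.1016]
 [ 0.6531 -0.0346  0.1027]
 [ 0.6536 -0.0346  0.1035]] 0.03827349403380212 [ 0.52492128 -0.53957952 -0.68012978]
fit c C [ 0.659  -0.0346] yaw 184.5 width 0.0398 len 0.087 px 11589
off tool [-0.0054 -0.0004] world [0.0054 0.    ] psi -176.12 head-psi 360.6
ring px [[126.1 215.1]
 [278.7 215.3]
 [432.2 215.1]]
```

View pics/w_c3.png

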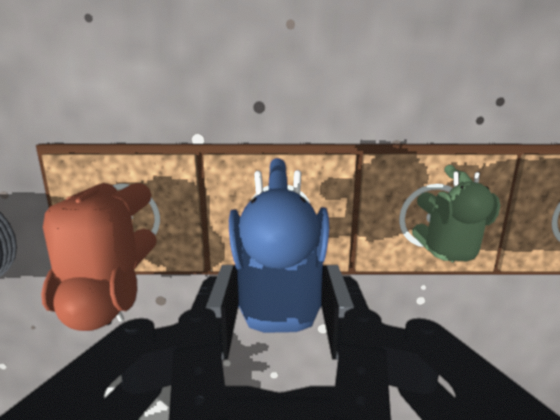

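Red and green are both standing, and blue is centred over pad_3 (columns 205–358). Lowering it.

Request:
carry_out(
  moves=[0,0.2,0,-2,0,0,0,0,-2,0,0,0,0,-1.4,0,0,0,0,-0.6,0,0,0,0,-0.3,0,0,0,0,-0.15,0,0,0,0,-0.1,0,0,0,0,-0.1,0,0,0,0,0,0,0,0,0,0,0],
)

```text
clock: 20.85
position: [0.6565, -0.0353, 0.0372]
ee_rot: [0.0, -0.034, 0.999, -0.0]
contact_force: [-0.3, 0.2, -0.8]
width: 0.0384
```

Request:
carry_out(
  moves=[0,0,0,-0.1,0,0,0,0,-0.05,0,0,0,0,-0.05,0,0,0,0,0,0,0,0,0,0,0,0,0,0,0,0,0,0,0,0,0,0,0,0,0,0,0,0,0,0,0,0,0,0,0,0],
)

```text
clock: 21.85
position: [0.6565, -0.0352, 0.0356]
ee_rot: [0.0, -0.034, 0.999, -0.0]
contact_force: [-1.3, 0.2, 5.4]
width: 0.0382
```

Request:
carry_out(
  moves=[52,0,0,0,0,65,0,0,0,0,80,0,0,0,0,80,0,0,0,0,80,0,0,0,0,80,0,0,1,0,80,0,0,2,0,80,0,0,4,0,80,0,0,4,0,80,0,0,4,0],
)

```text
clock: 22.85
position: [0.6562, -0.0351, 0.1872]
ee_rot: [0.0, -0.034, 0.999, -0.0]
contact_force: [0.5, -0.1, 0.7]
width: 0.0684
```

Request:
carry_out(
  moves=[100,-2.06,3.52,0,0.1268,100,-2.06,3.52,0,0.1268,100,-2.06,3.52,0,0.1268,100,-2.06,3.52,0,0.1268,100,-2.06,3.52,0,0.1268,100,-2.06,3.52,0,0.1268,100,-2.06,3.52,0,0.1268,100,-2.06,3.52,0,0.1268,100,-2.06,3.52,0,0.1268,100,0,0,-1,0],
)

```text
clock: 23.85
position: [0.4691, 0.286, 0.177]
ee_rot: [0.002, -0.571, 0.821, 0.001]
contact_force: [-0.0, -1.4, -0.7]
width: 0.0853
```

Request:
carry_out(
  moves=[100,0,0,-2,0,100,0,0,-2,0,100,0,0,-2,0,100,0,0,0,0,100,0,0,0,0,100,0,0,0,0,100,0,0,0,0,100,0,0,0,0,100,0,0,0,0,100,0,0,0,0],
)

```text
clock: 24.85
position: [0.471, 0.2817, 0.1152]
ee_rot: [0.0, -0.568, 0.823, 0.0]
contact_force: [-0.5, 0.1, -0.4]
width: 0.0856
```

Run:
```python
from h import *
st,im,c=look("a","w_a.png"); fit(c,im,"a",-110); edges("a",im,st,0)
```

```text
t 24.85 tcp [0.471  0.2817 0.1152] psi -110.75 cam [0.443 0.209 0.283]
a [0.4699 0.2772] yaw 70.3 [[-0.0295, 0.0235], [-0.0129, 0.0127]] 1609
fit a C [0.4719 0.2825] yaw -110.0 width 0.0235 len 0.0515 px 1617
rows 166 231 cols 262 295
0 [np.float64(0.0299), np.float64(-0.0273)]
0.25 [np.float64(0.0318), np.float64(-0.0231)]
0.5 [np.float64(0.0337), np.float64(-0.0189)]
0.7 [np.float64(0.0352), np.float64(-0.0156)]
```

View pics/w_a.png

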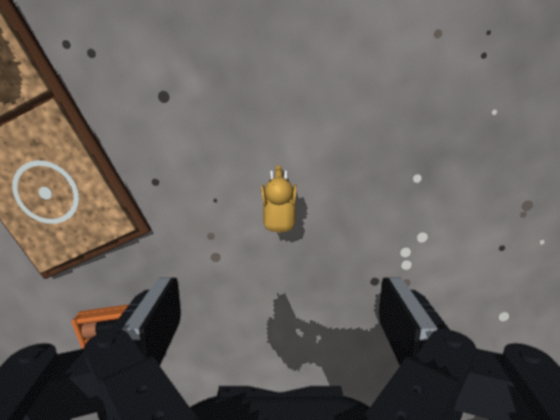

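Yellow is at (279,205), centred under the tool and aligned to within 1°. Gripping.

Request:
carry_out(
  moves=[100,0,0,-2.5,0.012,100,0,0,-3,0,100,0,0,-2.5,0,100,0,0,-1.5,0,100,0,0,-0.8,0,100,0,0,-0.4,0,60,0,0,0,0,30,0,0,0,0,15,0,0,0,0,10,0,0,0,0],
  squeeze=30,
)

```text
clock: 25.9
position: [0.4713, 0.2818, 0.0086]
ee_rot: [0.001, -0.573, 0.819, -0.0]
contact_force: [0.3, -0.8, 0.8]
width: 0.0285
```

Request:
carry_out(
  moves=[0,0,0,0,0,0,0,0,0,0,0,0,0,0,0,0,0,0,0.3,0,0,0,0,0.5,0,0,0,0,1,0,0,0,0,2,0,0,0,0,3,0,0,0,0,3,0,0,0,0,0,0],
)

```text
clock: 26.9
position: [0.474, 0.2831, 0.1107]
ee_rot: [0.005, -0.573, 0.819, -0.001]
contact_force: [0.9, 0.8, -0.7]
width: 0.0233
```

Run:
```python
from h import *
st,im=shot("wrist","w_a2.png"); print(st["clock"],st["position"].round(4),st["width"],st["contact_force"])
grip_off("a",im,st,-110,.008); edges("a",im,st,st["position"][2]-.008)
```

```text
26.9 [0.474  0.2831 0.1107] 0.023251367887061745 [ 0.90028974  0.78264241 -0.69722951]
fit a C [0.4748 0.2855] yaw -109.8 width 0.0245 len 0.056 px 4289
off tool [-0.0026  0.0001] world [0.0008 0.0025] psi -110.06 head-psi 0.3
rows 201 308 cols 251 308
0 [np.float64(0.0295), np.float64(-0.0357)]
0.25 [np.float64(0.0326), np.float64(-0.0284)]
0.5 [np.float64(0.0357), np.float64(-0.0212)]
0.7 [np.float64(0.0382), np.float64(-0.0153)]
```

Request:
carry_out(
  moves=[0,2.125,-0.97,0,-0.1443,0,2.125,-0.97,0,-0.1443,0,2.125,-0.97,0,-0.1443,0,2.125,-0.97,0,-0.1443,0,2.125,-0.97,0,-0.1443,0,2.125,-0.97,0,-0.1443,0,2.125,-0.97,0,-0.1443,0,2.125,-0.97,0,-0.1443,0,0,0,-1,0,0,0,0,-2,0],
)

```text
clock: 27.95
position: [0.6413, 0.2038, 0.0754]
ee_rot: [0.0, -0.033, 0.999, 0.0]
contact_force: [-0.7, -0.7, -1.0]
width: 0.0231
```

Request:
carry_out(
  moves=[0,0,0,-1,0,0,0,0,0,0,0,0,0,0,0,0,0,0,0,0,0,0,0,0,0,0,0,0,0,0,0,0,0,0,0,0,0,0,0,0,0,0,0,0,0,0,0,0,0,0],
)

```text
clock: 28.95
position: [0.6409, 0.204, 0.0659]
ee_rot: [-0.0, -0.033, 0.999, 0.0]
contact_force: [0.5, -0.0, -0.2]
width: 0.0232
```

Run:
```python
from h import *
st,im=shot("wrist","w_a3.png"); print(st["clock"],st["position"].round(4),st["width"],st["contact_force"])
grip_off("a",im,st,184,.008)
c=cam("wrist",st); print("ring px",proj(c,[[.6422,.2044,.014],[.6502,.085,.014]]).round(1))
```

```text
28.95 [0.6409 0.204  0.0659] 0.023235260062788643 [ 0.50806789 -0.00149328 -0.23066264]
fit a C [0.6437 0.2039] yaw 183.7 width 0.0244 len 0.0559 px 4343
off tool [-0.0028 -0.0003] world [ 0.0028 -0.0001] psi -176.21 head-psi 359.9
ring px [[280.4 227.4]
 [103.8 227.6]]
```

View pics/w_a3.png

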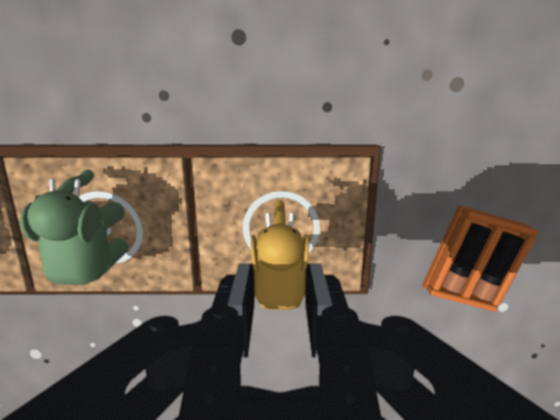

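The ring spans columns 243–321, so it is centred at about 281.5 against a prediction of 280.4. Yellow is over it and the tray is clear. Lowering.

Request:
carry_out(
  moves=[0,0.05,0.05,-1.5,0,0,0,0,-1.4,0,0,0,0,-0.7,0,0,0,0,-0.3,0,0,0,0,-0.2,0,0,0,0,-0.1,0,0,0,0,-0.05,0,0,0,0,-0.05,0,0,0,0,0,0,0,0,0,0,0],
)

```text
clock: 30.0
position: [0.6416, 0.2045, 0.0232]
ee_rot: [0.0, -0.033, 0.999, 0.0]
contact_force: [-0.4, 0.6, 0.1]
width: 0.0234
```

Request:
carry_out(
  moves=[0,0,0,-0.05,0,0,0,0,-0.05,0,0,0,0,0,0,0,0,0,0,0,0,0,0,0,0,0,0,0,0,0,0,0,0,0,0,0,0,0,0,0,0,0,0,0,0,0,0,0,0,0],
)

```text
clock: 31.0
position: [0.6417, 0.2045, 0.0227]
ee_rot: [0.0, -0.033, 0.999, 0.0]
contact_force: [-1.8, -0.4, 6.4]
width: 0.0237
```

In contact (6.4 N). Releasing, lifting, then backing away for a final check.

Request:
carry_out(
  moves=[36,0,0,0,0,50,0,0,0,0,70,0,0,0,0,70,0,0,0,0,70,0,0,0,0,70,0,0,1,0,70,0,0,2,0,70,0,0,4,0,70,0,0,4,0,70,0,0,4,0],
)

```text
clock: 32.0
position: [0.6413, 0.2045, 0.1742]
ee_rot: [0.0, -0.033, 0.999, 0.0]
contact_force: [0.1, 0.1, -0.4]
width: 0.0596
```

Request:
carry_out(
  moves=[70,-4,0,1,0,70,-4,0,0,0,70,-4,0,0,0,70,-4,0,0,0,70,-4,0,0,0,70,-4,0,0,0,70,0,0,0,0,70,0,0,0,0,70,0,0,0,0,70,0,0,0,0],
)

```text
clock: 33.0
position: [0.4029, 0.2046, 0.1822]
ee_rot: [0.001, -0.033, 0.999, 0.0]
contact_force: [-0.1, 0.6, -0.5]
width: 0.0597
```

Run:
```python
from h import *
st,im=shot("top","top1.png"); c=cam("top")
pads=dict(a=(.6422,.2044),b=(.6502,.085),c=(.6584,-.0351),d=(.6662,-.1546))
for k,y in zip("abcd",(184,184,184,4)):
    p=proj(c,[[*pads[k],.04]])[0].astype(int); roi=(p[0]-26,p[1]-32,p[0]+26,p[1]+36)
    try: C,_=fit(c,im,k,y,.014,roi); print(k,"err mm",((C-pads[k])*1e3).round(1))
    except Exception as e: print(k,e)
shot("scene","scene1.png"); a=cv2.imread("pics/top1.png"); b=cv2.imread("pics/scene1.png")
print(manip.get_state()["clock"])
cv2.imwrite("pics/fin.png",np.hstack([cv2.resize(a[90:320,100:480],(399,242)),cv2.resize(b[100:360,100:420],(399,324))[:242]]))
cv2.imwrite("pics/fin.png",np.vstack([cv2.resize(a[90:240,110:470],(720,300),interpolation=2),cv2.resize(b[120:345,110:410],(400,300),interpolation=2)[:, :].copy() if 0 else cv2.resize(b[150:330,110:420],(720,300))]))
```

```text
fit a C [0.64   0.2035] yaw 176.6 width 0.0283 len 0.0411 px 232
a err mm [-2.2 -0.9]
fit b C [0.6471 0.0851] yaw 179.4 width 0.0287 len 0.0498 px 297
b err mm [-3.1  0.1]
fit c C [ 0.6536 -0.0365] yaw 183.7 width 0.0345 len 0.0623 px 437
c err mm [-4.8 -1.4]
fit d C [ 0.6593 -0.1545] yaw -6.5 width 0.0456 len 0.095 px 845
d err mm [-6.9  0.1]
33.1
```

View pics/fin.png

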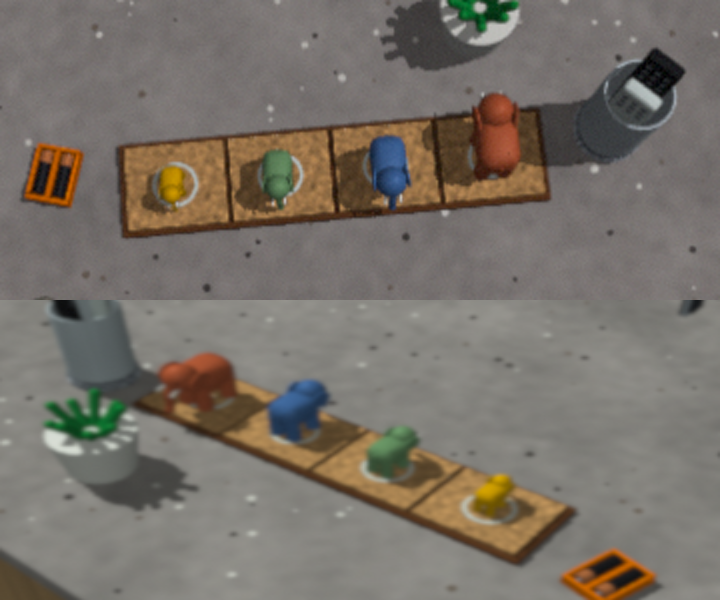

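```bash
python3 -c "
from rig import manip
print(manip.sign_off(), manip.get_state()['clock'])"
```

```text
the job is handed in; nothing more can be done
the job is handed in; nothing more can be done
```

All four elephants are upright on their pads in height order, and the job is handed in. From the caddy end to the tray end they are terracotta red on pad_4, blue on pad_3, green on pad_2 and mustard yellow on pad_1. It took about 33 s of the 102 s allowed.

- **Set-down:** each elephant was lowered until it touched, with readings of about 4–6 N, then released. The gripper was lifted and backed off before the final check.
- **Caddy and tray:** no move came near either one, and both look unmoved in the last pictures. I did not measure their positions again.
- **Sideways centring:** the last overhead picture put every elephant within 1.5 mm of the pad middle along the row.
- **Front-to-back centring:** the same picture read 2 to 7 mm towards the robot, with red the largest. That disagrees with the wrist-camera and arm readings at set-down, which put them within about 2 mm. The overhead silhouette reads a few millimetres off in that direction, so I accepted this without regripping.
- **Facing:** red faces away from the robot and the other three face towards it, since no direction was asked for.

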